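# Hang the stop plate on the hook, marked face outward

### The arm

A 6-joint arm with a two-finger parallel gripper is mounted at the origin on a cart in front of the work surface, level with it; the furniture and walls round the work are solid. World frame = base frame: x ahead of the robot, y to its left, z up, the work surface at z = 0. Lengths are in m, angles in rad, forces in N, time in s.
With the tool pointing down it reaches from about 0.325 to 0.9 m from the base axis. Payload 6.1 kg.
Tool frame: the origin (TCP) lies midway between the tips of the shut fingers; the grasp point (between the pads) lies ctrl.pinch_z behind it (ctrl.pinch_z is the distance from the TCP to the grasp point, in m); z points along the fingers, y is the line along which they close (so a half turn about z gives the same grasp; the last joint's range is limited). The gripper opens to 87 mm and grips with 3 to 60 N. Pads are 19 mm wide; open, the fingers measure 117 mm over their backs; the gripper's body (75 mm by 190 mm) begins 51 mm behind the grasp point.
Start: joints at [1.215, 0.22, 1.526, -0, 1.395, -0.126], TCP at [0.142, 0.609, 0.223] pointing down, gripper open.
Joint ranges: [-2.98, 2.98], [-0.91, 2.08], [0.09, 2.57], [-1.24, 4.39], [0.2, 2.65], [-2.68, 2.68]. Speed limits (rad/s): [2.57, 2.57, 3.01, 3.14, 3.14, 3.14].

### API

Orientations are given as a 3x3 rotation matrix whose columns are the frame's x, y, z axes.
In Python, from plant import status, eyes, ctrl gives the robot as it stands.
- The arm moves only by the tool apply_moves, never from a script. Its argument "plan" is one flat list of numbers, 7 for each row, row after row: the shift along the tool's x, y, z in mm, then the turn, a rotation vector about the tool's x, y, z in degrees, then the opening in per cent of the stroke, from 0 (shut) to 100 (fully open). A call has 1 to 5 rows; each row shifts and turns the commanded pose from where the row before left it, along the tool's axes as they then stand; what a row does not reach is not made up. A row lasts 1/12 s, in which the tool goes at most 41.7 mm and 7.16 degrees, less where a joint would pass 70% of its speed; a pose out of reach is approached as far as the arm can. A call is refused whole if a number of a shift passes 41.7 or a number of a turn 7.16, either way. A call with a gripper value outside its range is refused whole. The fingers move at their own pace and stop on an object; the grip force is fixed at half the most. Time passes only in rows, so rows that do not move let the fingers close. It gives the time, the measured TCP pose, the force, the opening and the grip force at its end, in the units of the state.
- status.state(): the state, without advancing time (a new reading comes with each control period).
- eyes.capture(name): name is "scene" or "top"; returns a dict with "pixels" (384x512x3 uint8, blue, green, red), "fovy" (degrees; the focal length in pixels is half the picture's height over the tangent of half this angle, whatever the lens; pixels are square), "cx", "cy" (the principal point, pixels), "rvec" (rotation vector, rad) and "tvec" (3), from world to camera coordinates, as OpenCV has them. Camera axes: x right, y down, z forward; pixel columns grow to the right and rows downward; lengths in m; the calibration is good to about 2 mm. A picture is of the moment at which its call begins. There is no depth.
- ctrl.job_done(): hands the job in; it is judged then, once.
The state is a dict: "clock": time; "joint_pos": joint angles; "qd": joint speeds; "tau": joint torques, N m; "tcp_pos": TCP position; "tool_rot": TCP orientation; "wrist_force": force on the tool from outside, world axes, zero at the start; "torque": the same for the moment, N m; "grip_width": finger opening in m; "finger_force": force on a finger pad.
Only numpy, scipy, OpenCV 4.12 (cv2) and the standard library are available. Lean on these libraries where they do the work, as an engineer would, in place of code of your own. Each camera call takes 0.05 s, during which the arm holds its last target. There are 200 camera calls.

### The job

Put the yellow status plate out on its hook stand as the warning that the console must not be switched on. Pick the plate up from the bench, stand it in the sloped rest (foot down against the ledge, eye end up) and let go; then take it again by its top edge and hang it by its eye on the hook, with the red-and-white marked face pointing outward, away from the post. Leave it hanging still, and do not shift the oil bottle, the carton or the gear.

Things in the scene. Friction and masses are not known exactly. Their poses are not given: they have to be found in the camera images.
- status_plate: Loose rigid yellow plate, 115 x 52 x 8 mm, about 80 g, starts flat, marked face up. Origin: centre of the unmarked underside. x: along the length to the eye end (top edge x +57.5, foot edge x -57.5 mm); y: across the width; z: out of the marked face (z +8 mm; red disc with white bar near the foot). Eye: 24 mm round through hole at x +21.5 mm; the strip above it to the top edge is 24 mm.
- plate_eye (a point): Centre of the plate's 24 mm eye, at half its thickness (plate frame x +21.5, y 0, z +4 mm).
- plate_foot (a point): Middle of the plate's foot edge on the unmarked side (plate frame x -57.5, y 0, z 0 mm).
- plate_rest: Fixed aluminium rest on a dark base 115 x 60 x 8 mm; origin: centre of the base's underside. Its slope rises at 45 degrees toward its own +x, 34 mm wide, 66 mm long, so a plate's upper part overhangs freely. At its foot a ledge, 54 mm wide, stands 12 mm out, square to the slope. The plate lies on the slope, foot edge on the ledge, its x axis up the slope.
- rest_corner (a point): Middle of the inner corner where slope and ledge meet (rest frame x -40, y 0, z +16 mm); the plate's foot point comes to lie here.
- hook_stand: Fixed stand: dark base plate 110 x 90 x 10 mm, origin at the centre of its underside, z up; 20 mm square post centred at x +30 mm, 156 mm high. A 6 mm steel rod hook leaves the post toward the stand's own -x (outward), nearly level, about 150 mm above the bench, and ends in a short upturned tip.
- hook_root (a point): Hook rod's axis where it leaves the post (stand frame x +20, y 0, z 149 mm).
- hook_seat (a point): Hook rod's axis midway along the rod (stand frame x -15, y 0, z 150 mm). A plate hung here has its eye centre 9 mm below this point.
- hook_tip (a point): Centre of the rounded end of the upturned tip (stand frame x -62, y 0, z 158 mm); the rod's top there is 3 mm higher. The eye must pass over it.
- oil_bottle: Bystander: white oil bottle with red nozzle, 42 mm across, 126 mm high, near the hook stand; origin at the centre of its underside.
- screw_box: Bystander: small carton 45 x 64 x 41 mm, near the rest; origin at the centre of its underside.
- spur_gear: Bystander: steel gear, 52 mm across, 20 mm high, lying flat; origin at the centre of its underside.

How it is judged:
By the outcome, as a careful person would: the job done as asked, in the order asked, and still so for the second after the job is handed in, with the robot touching nothing.
It also fails if it takes over 67 s, if anything falls off the work surface, if the arm or the gripper's body presses on something with over 40 N, if the wrist force passes 120 N, or if a joint passes its speed limit or range.

## Working session

There is one attempt and no reset: what is moved stays moved. The work goes in short steps, Python scripts to look and compute and a tool call to move; the robot and the scene stay as the last step left them, time stands still between calls to the robot, and variables do not carry over. Pictures are saved under pics/ and viewed, at most 12 in all, crops included, and the job is handed in when it is done.

Besides the shell and the picture viewer there is one more tool, called after ">>>" as name(argument=value, ...) on one line, values as JSON. apply_moves: Moves the arm, as the interface text tells. Its arguments: {"type":"object","properties":{"plan":{"type":"array"}},"required":["plan"]}

```bash
ls; mkdir -p pics; python3 - <<'E'
from plant import status, eyes, ctrl
import cv2,numpy as np
print(status.state(), ctrl.pinch_z)
for n in("scene","top"):
    c=eyes.capture(n); cv2.imwrite(f"pics/{n}0.png",c["pixels"]); cv2.imwrite(f"pics/{n}0b.png",cv2.resize(c["pixels"],(800,600),interpolation=cv2.INTER_CUBIC))
    np.savez(f"{n}0.npz",**c)
    R=cv2.Rodrigues(np.array(c["rvec"]))[0]; print(n,c["fovy"],c["cx"],c["cy"],(-R.T@np.ravel(c["tvec"])).round(3),R.round(3).tolist())
E
```

```text
pics
{'clock': 0.0, 'joint_pos': array([ 1.21488347e+00,  2.21245295e-01,  1.52761574e+00, -8.45751494e-06,
        1.39469373e+00, -1.26091547e-01]), 'qd': array([ 0.00047012,  0.00046501,  0.00049812,  0.00064663,  0.00129464,
       -0.00083489]), 'tau': array([-8.14488249e-04, -4.94609320e+01, -3.87371922e+01,  6.97820401e-02,
        5.74142032e-02, -1.46940861e-04]), 'tcp_pos': array([0.14215956, 0.60797742, 0.22142293]), 'tool_rot': array([[-9.73707376e-01,  2.27801423e-01, -6.75886163e-04],
       [ 2.27802301e-01,  9.73705663e-01, -1.84204724e-03],
       [ 2.38493202e-04, -1.94758341e-03, -9.99998075e-01]]), 'wrist_force': array([ 0.53869316,  0.25134625, -0.64021033]), 'torque': array([-0.05621355,  0.05664776,  0.01683213]), 'finger_force': 0.0, 'grip_width': 0.08685870397947001} 0.0187
scene 52.03195249242783 258.32295098960515 188.28385815834625 [-0.124 -0.666  0.594] [[0.755, -0.656, -0.002], [-0.276, -0.314, -0.909], [0.595, 0.687, -0.418]]
top 54.18659389188579 259.4791307498903 192.6286107033064 [0.425 0.106 1.044] [[-0.003, -1.0, 0.007], [-0.989, 0.002, -0.146], [0.146, -0.008, -0.989]]
```

View pics/scene0b.png

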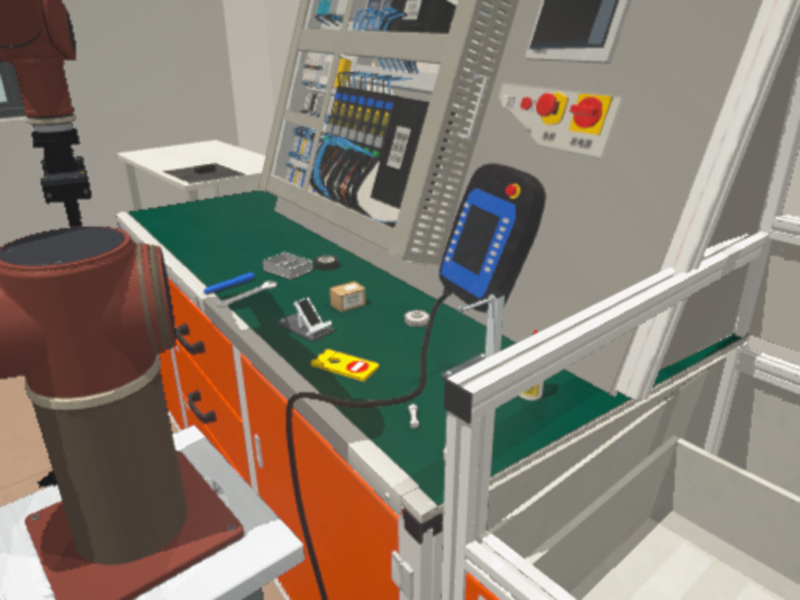

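View pics/top0b.png

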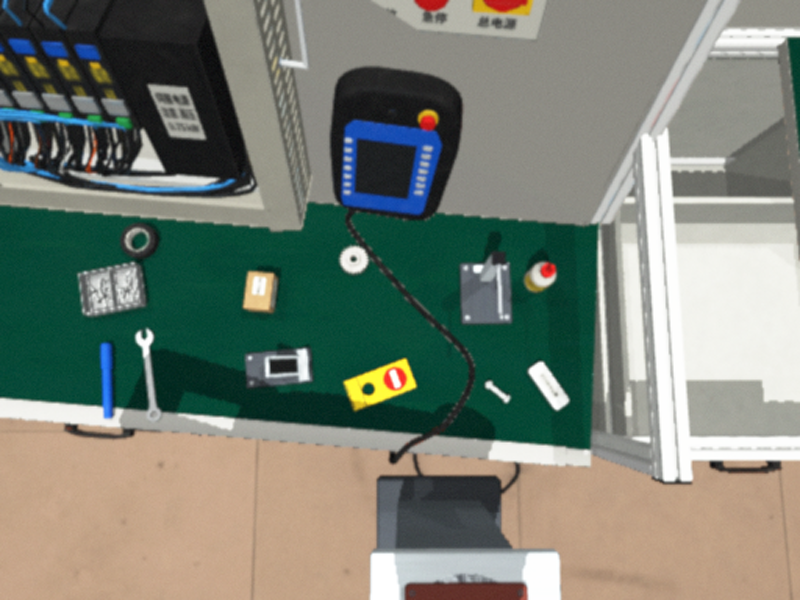

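The scene view shows the plate at about (345,363), the rest at (310,318) and the hook at (480,305). The top view shows the plate at (380,384) with its eye to the left, the rest at (280,367), the stand at (486,292) and the bottle at (540,276). I'll enlarge both.

```bash
python3 - <<'E'
import cv2
t=cv2.imread("pics/top0.png"); s=cv2.imread("pics/scene0.png")
def crop(im,x,y,w,h,k,n):
    c=cv2.resize(im[y:y+h,x:x+w],None,fx=k,fy=k,interpolation=cv2.INTER_CUBIC)
    for i in range(0,w,10):
        cv2.line(c,(i*k,0),(i*k,8 if (x+i)%50 else 20),(255,255,255),1)
        if (x+i)%50==0: cv2.putText(c,str(x+i),(i*k+2,20),0,.5,(255,255,255),1)
    for i in range(0,h,10):
        cv2.line(c,(0,i*k),(8 if (y+i)%50 else 20,i*k),(255,255,255),1)
        if (y+i)%50==0: cv2.putText(c,str(y+i),(2,i*k-2),0,.5,(255,255,255),1)
    cv2.imwrite(n,c)
crop(t,150,140,210,130,4-0,"pics/tc.png") if 0 else crop(t,150,150,200,120,4,"pics/tc.png")
crop(s,180,160,180,100,4,"pics/sc.png")
E
```

```text
(no output)
```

View pics/tc.png

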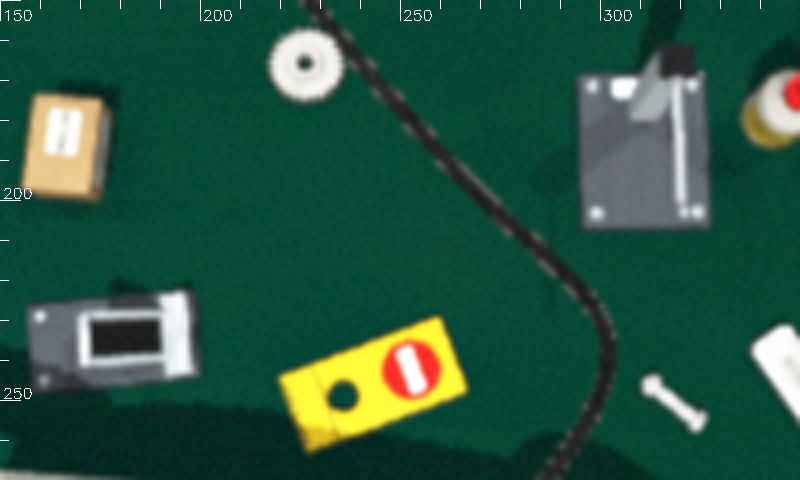

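View pics/sc.png

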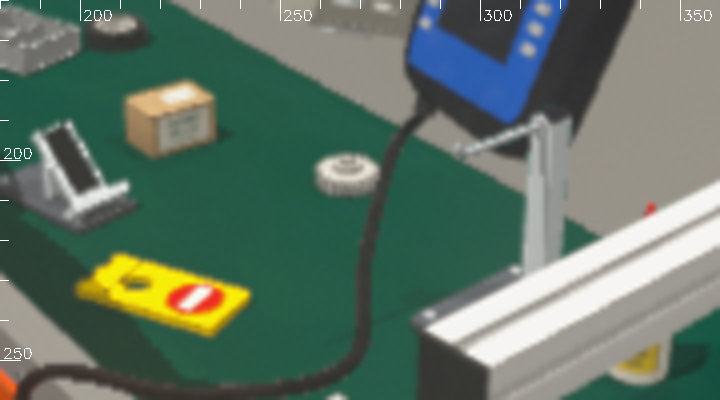

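The crops show the plate eye at tc (343,394) and sc (134,282), the hook tip at tc (684,212) and sc (460,152), and the hook root at tc (677,75) and sc (545,122). The rest's ledge is on the right in the top view, so its slope rises toward +y. I'll triangulate these.

```bash
cat > h.py <<'E'
import numpy as np, cv2
from scipy.optimize import least_squares
def cam(f):
    c=np.load(f); f_=192/np.tan(np.radians(float(c["fovy"]))/2)
    return cv2.Rodrigues(c["rvec"])[0],np.ravel(c["tvec"]),f_,float(c["cx"]),float(c["cy"])
def proj(C,P):
    R,t,f,cx,cy=C; q=np.atleast_2d(P)@R.T+t; return np.c_[f*q[:,0]/q[:,2]+cx,f*q[:,1]/q[:,2]+cy]
def onz(C,uv,z):
    R,t,f,cx,cy=C; o=-R.T@t; d=R.T@np.array([(uv[0]-cx)/f,(uv[1]-cy)/f,1]); return o+d*(z-o[2])/d[2]
def tri(obs):
    r=least_squares(lambda p:np.concatenate([(proj(C,p)-uv).ravel() for C,uv in obs]),[.4,.1,.05]); return r.x,np.abs(r.fun).max()
tc=lambda u,v:np.array([150+(u+.5)/4-.5,150+(v+.5)/4-.5])
sc=lambda u,v:np.array([180+(u+.5)/4-.5,160+(v+.5)/4-.5])
E
python3 - <<'E'
from h import *
T=cam("top0.npz");S=cam("scene0.npz")
for n,a,b in [("eye",(343,394),(134,282)),("disc",(412,369),(195,297)),("tip",(684,212),(460,152)),("root",(677,78),(545,122)),
 ("slopeTopA",(80,315),(68,122)),("slopeTopB",(82,365),(33,135)),("ledgeA",(186,291),(128,187)),("ledgeB",(193,375),(76,220)),("gear",(306,65),(348,163))]:
    p,e=tri([(T,tc(*a)),(S,sc(*b))]); print(n,p.round(4),round(e,2))
print("plate corners z8",[onz(T,tc(*a),.008)[:2].round(4) for a in((279,377),(440,318),(467,389),(309,453))])
print("rest base z8",[onz(T,tc(*a),.008)[:2].round(4) for a in((27,308),(188,291),(201,375),(37,392))])
print("stand base z10",[onz(T,tc(*a),.010)[:2].round(4) for a in((580,76),(700,74),(709,227),(581,227))])
print("carton",[onz(T,tc(*a),.041)[:2].round(4) for a in((35,95),(103,98),(98,198),(23,192))], "bottle",onz(T,tc(795,97),.126))
E
```

```text
eye [0.4238 0.1652 0.0073] 0.38
disc [0.4415 0.1173 0.0094] 0.07
tip [ 0.5323 -0.0473  0.1551] 0.51
root [ 0.6149 -0.0461  0.1503] 0.48
slopeTopA [0.4769 0.3329 0.0603] 0.45
slopeTopB [0.4441 0.331  0.0597] 0.16
ledgeA [0.4936 0.2717 0.0196] 0.4
ledgeB [0.4382 0.2662 0.0119] 0.22
gear [0.6524 0.1905 0.019 ] 0.4
plate corners z8 [array([0.4362, 0.2084]), array([0.4761, 0.0982]), array([0.4277, 0.0799]), array([0.3851, 0.1874])]
rest base z8 [array([0.4838, 0.382 ]), array([0.4952, 0.2717]), array([0.4378, 0.2616]), array([0.4267, 0.3731])]
stand base z10 [array([ 0.6454, -0.0009]), array([ 0.6467, -0.0855]), array([ 0.5384, -0.0886]), array([5.386e-01, 2.000e-04])]
carton [array([0.6263, 0.3731]), array([0.6241, 0.3269]), array([0.5556, 0.3282]), array([0.5598, 0.3787])] bottle [ 0.60702925 -0.12290591  0.126     ]
```

```bash
cat > plan.py <<'E'
import numpy as np
from scipy.spatial.transform import Rotation as Ro
from plant import status
d=np.radians
PLATE=(np.array([.4313,.1440,0]),110.5)   # centre, yaw deg
CORNER,RYAW=np.array([.4651,.2823,.016]),96.
def u(y): return np.array([np.cos(d(y)),np.sin(d(y)),0])
Z=np.array([0,0,1.])
def down(yaw):  # tool down, tool x at yaw
    x=u(yaw); return np.c_[x,np.cross(-Z,x),-Z]
sx=(u(RYAW)+Z)/2**.5; sz=(Z-u(RYAW))/2**.5   # plate x, z in rest
def go(p,R,n,start=None):
    s=status.state(); p0,R0=(s["tcp_pos"],s["tool_rot"]) if start is None else start
    rel=R0.T@R; rv=Ro.from_matrix(rel).as_rotvec()/n; q=R0.T@(np.array(p)-p0)
    M=sum(Ro.from_rotvec(rv*k).as_matrix() for k in range(n)); D=np.linalg.solve(M,q)*1000
    print(n,"x",D.round(1),np.degrees(rv).round(2)); return np.array(p),R
def show():
    s=status.state(); print(round(s["clock"],2),"q",s["joint_pos"].round(3),"p",s["tcp_pos"].round(4),"F",s["wrist_force"].round(1),"w",round(s["grip_width"],4),"ff",round(s["finger_force"],1)); print(s["tool_rot"].round(3).tolist())
E
python3 - <<'E'
from plan import *
s=go(PLATE[0]+[0,0,.09],down(110.5),15); go(PLATE[0]+[0,0,.003],down(110.5),3,s)
E
```

```text
15 x [-36.  -12.1   8.8] [-0.01  0.    3.76]
3 x [ 0.  0. 29.] [0. 0. 0.]
```

>>> apply_moves(plan=[-36, -12.1, 8.8, 0, 0, 3.76, 100, -36, -12.1, 8.8, 0, 0, 3.76, 100, -36, -12.1, 8.8, 0, 0, 3.76, 100, -36, -12.1, 8.8, 0, 0, 3.76, 100, -36, -12.1, 8.8, 0, 0, 3.76, 100])

```text
clock: 0.52
tcp_pos: [0.2898, 0.4875, 0.1777]
tool_rot: [[-0.847, 0.532, -0.0], [0.532, 0.847, -0.0], [-0.0, -0.0, -1.0]]
wrist_force: [0.3, -0.2, 0.1]
grip_width: 0.087
finger_force: 0.0
```

>>> apply_moves(plan=[-36, -12.1, 8.8, 0, 0, 3.76, 100, -36, -12.1, 8.8, 0, 0, 3.76, 100, -36, -12.1, 8.8, 0, 0, 3.76, 100, -36, -12.1, 8.8, 0, 0, 3.76, 100, -36, -12.1, 8.8, 0, 0, 3.76, 100])

```text
clock: 0.93
tcp_pos: [0.3894, 0.3267, 0.1339]
tool_rot: [[-0.63, 0.777, -0.0], [0.777, 0.63, -0.0], [-0.0, -0.0, -1.0]]
wrist_force: [1.2, 0.7, 0.1]
grip_width: 0.0871
finger_force: 0.0
```

>>> apply_moves(plan=[-36, -12.1, 8.8, 0, 0, 3.76, 100, -36, -12.1, 8.8, 0, 0, 3.76, 100, -36, -12.1, 8.8, 0, 0, 3.76, 100, -36, -12.1, 8.8, 0, 0, 3.76, 100, -36, -12.1, 8.8, 0, 0, 3.76, 100])

```text
clock: 1.35
tcp_pos: [0.4319, 0.1425, 0.0901]
tool_rot: [[-0.346, 0.938, 0.0], [0.938, 0.346, -0.0], [-0.0, 0.0, -1.0]]
wrist_force: [2.0, 0.0, 0.6]
grip_width: 0.0866
finger_force: 0.0
```

>>> apply_moves(plan=[0, 0, 0, 0, 0, 0, 100, 0, 0, 0, 0, 0, 0, 100])

```text
clock: 1.52
tcp_pos: [0.4313, 0.1424, 0.0897]
tool_rot: [[-0.345, 0.939, -0.002], [0.939, 0.345, -0.0], [0.0, -0.002, -1.0]]
wrist_force: [1.1, -0.0, -0.4]
grip_width: 0.0873
finger_force: 0.0
```

```bash
python3 - <<'E'
from plan import *
show()
s=go(PLATE[0]+[0,0,.003],down(110.5),3)
from plant import eyes
import cv2
ims=[]
for n in("top","scene"):
    c=eyes.capture(n); np.savez(n+"1.npz",**c); cv2.imwrite(f"pics/{n}1.png",c["pixels"])
    x,y=(205,195) if n=="top" else (180,170)
    ims.append(cv2.resize(c["pixels"][y:y+100,x:x+100],None,fx=4,fy=4,interpolation=cv2.INTER_CUBIC))
cv2.imwrite("pics/c1.png",np.hstack(ims))
E
```

```text
1.52 q [ 0.145 -0.048  2.078  0.     1.113 -0.207] p [0.4313 0.1424 0.0897] F [ 1.1 -0.  -0.4] w 0.0873 ff 0.0
[[-0.345, 0.939, -0.002], [0.939, 0.345, -0.0], [0.0, -0.002, -1.0]]
3 x [ 0.5  0.2 28.9] [-0.03 -0.01 -0.1 ]
```

View pics/c1.png

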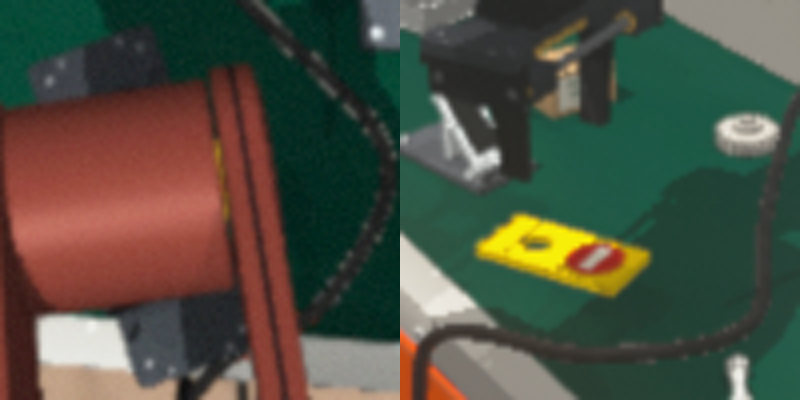

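The gripper is above the plate with the fingers on either side of it (plate at about (565,255) in the right half). I'll descend and grip.

>>> apply_moves(plan=[0.5, 0, 29, 0, 0, 0, 100, 0.5, 0, 29, 0, 0, 0, 100, 0.5, 0, 28, 0, 0, 0, 100, 0, 0, 0, 0, 0, 0, 100])

```text
clock: 1.95
tcp_pos: [0.4297, 0.1472, 0.0018]
tool_rot: [[-0.352, 0.936, -0.003], [0.936, 0.352, -0.0], [0.001, -0.003, -1.0]]
wrist_force: [-0.7, 0.4, -0.2]
grip_width: 0.0871
finger_force: 0.0
```

>>> apply_moves(plan=[0, 0, 0, 0, 0, 0, 30, 0, 0, 0, 0, 0, 0, 30, 0, 0, 0, 0, 0, 0, 30, 0, 0, 0, 0, 0, 0, 30, 0, 0, 0, 0, 0, 0, 30])

```text
clock: 2.37
tcp_pos: [0.4318, 0.146, 0.0055]
tool_rot: [[-0.349, 0.937, 0.002], [0.937, 0.349, 0.0], [-0.0, 0.002, -1.0]]
wrist_force: [-0.7, 0.8, -1.1]
grip_width: 0.0617
finger_force: 0.0
```

>>> apply_moves(plan=[0, 0, 0, 0, 0, 0, 0, 0, 0, 0, 0, 0, 0, 0, 0, 0, 0, 0, 0, 0, 0])

```text
clock: 2.62
tcp_pos: [0.4316, 0.1458, 0.005]
tool_rot: [[-0.349, 0.937, 0.001], [0.937, 0.349, 0.0], [-0.0, 0.001, -1.0]]
wrist_force: [-0.8, 0.4, 4.0]
grip_width: 0.0512
finger_force: 30.0
```

>>> apply_moves(plan=[0, 0, -40, 0, 0, 0, 0, 0, 0, -40, 0, 0, 0, 0, 0, 0, -40, 0, 0, 0, 0, 0, 0, 0, 0, 0, 0, 0])

```text
clock: 2.95
tcp_pos: [0.4365, 0.1466, 0.1325]
tool_rot: [[-0.349, 0.937, 0.013], [0.937, 0.349, 0.002], [-0.003, 0.013, -1.0]]
wrist_force: [1.7, -0.3, 0.1]
grip_width: 0.051
finger_force: 30.0
```

```bash
python3 - <<'E'
from plan import *
show()
G=CORNER+.0575*sx   # plate centre (underside) in rest
R=np.c_[sx,-np.cross(sz,sx),-sz]
print(G,R.round(3).tolist())
s=go(G+.05*sz+.004*sx,R,10); 
E
```

```text
2.95 q [ 0.152 -0.105  2.043  0.     1.191 -0.204] p [0.4365 0.1466 0.1325] F [ 1.7 -0.3  0.1] w 0.051 ff 30.0
[[-0.349, 0.937, 0.013], [0.937, 0.349, 0.002], [-0.003, 0.013, -1.0]]
[0.46085001 0.32273591 0.05665864] [[-0.074, 0.995, -0.074], [0.703, 0.105, 0.703], [0.707, -0.0, -0.707]]
10 x [11.4  6.   8.5] [-0.5   4.48  1.4 ]
```

```bash
python3 - <<'E'
from plan import *
G=CORNER+.0575*sx; R=np.c_[sx,-np.cross(sz,sx),-sz]
s=go(G+.045*sz+.0056*sx,R,10)
E
```

```text
10 x [11.8  6.1  8.9] [-0.5   4.48  1.4 ]
```

>>> apply_moves(plan=[11.8, 6.1, 8.9, -0.5, 4.48, 1.4, 0, 11.8, 6.1, 8.9, -0.5, 4.48, 1.4, 0, 11.8, 6.1, 8.9, -0.5, 4.48, 1.4, 0, 11.8, 6.1, 8.9, -0.5, 4.48, 1.4, 0, 11.8, 6.1, 8.9, -0.5, 4.48, 1.4, 0])

```text
clock: 3.37
tcp_pos: [0.4415, 0.2172, 0.09]
tool_rot: [[-0.215, 0.974, -0.069], [0.897, 0.225, 0.38], [0.386, 0.019, -0.922]]
wrist_force: [-0.3, 0.5, -1.6]
grip_width: 0.0511
finger_force: 30.0
```

>>> apply_moves(plan=[11.8, 6.1, 8.9, -0.5, 4.48, 1.4, 0, 11.8, 6.1, 8.9, -0.5, 4.48, 1.4, 0, 11.8, 6.1, 8.9, -0.5, 4.48, 1.4, 0, 11.8, 6.1, 8.9, -0.5, 4.48, 1.4, 0, 11.8, 6.1, 8.9, -0.5, 4.48, 1.4, 0])

```text
clock: 3.78
tcp_pos: [0.4588, 0.2943, 0.0831]
tool_rot: [[-0.063, 0.995, -0.081], [0.703, 0.102, 0.704], [0.708, -0.013, -0.706]]
wrist_force: [-0.4, -0.1, -1.8]
grip_width: 0.0508
finger_force: 30.0
```

>>> apply_moves(plan=[0, 0, 0, 0, 0, 0, 0, 0, 0, 0, 0, 0, 0, 0, 0, 0, 0, 0, 0, 0, 0])

```text
clock: 4.03
tcp_pos: [0.4583, 0.2936, 0.0833]
tool_rot: [[-0.065, 0.994, -0.083], [0.707, 0.105, 0.7], [0.705, -0.013, -0.709]]
wrist_force: [-0.0, -0.4, -0.7]
grip_width: 0.0509
finger_force: 30.0
```

```bash
python3 - <<'E'
from plan import *
show()
G=CORNER+.0575*sx; R=np.c_[sx,-np.cross(sz,sx),-sz]
go(G+.045*sz+.0056*sx,R,1)
from plant import eyes
import cv2
ims=[]
for n in("top","scene"):
    c=eyes.capture(n); np.savez(n+"2.npz",**c); cv2.imwrite(f"pics/{n}2.png",c["pixels"])
    x,y=(140,190) if n=="top" else (150,160)
    ims.append(cv2.resize(c["pixels"][y:y+100,x:x+80],None,fx=5,fy=5,interpolation=cv2.INTER_CUBIC))
cv2.imwrite("pics/c2.png",np.hstack(ims))
E
```

```text
4.03 q [-0.051  0.223  2.03   0.838  1.207 -0.594] p [0.4583 0.2936 0.0833] F [-0.  -0.4 -0.7] w 0.0509 ff 30.0
[[-0.065, 0.994, -0.083], [0.707, 0.105, 0.7], [0.705, -0.013, -0.709]]
1 x [ 7.1  5.5 -5.9] [-0.51  0.19 -0.51]
```

View pics/c2.png

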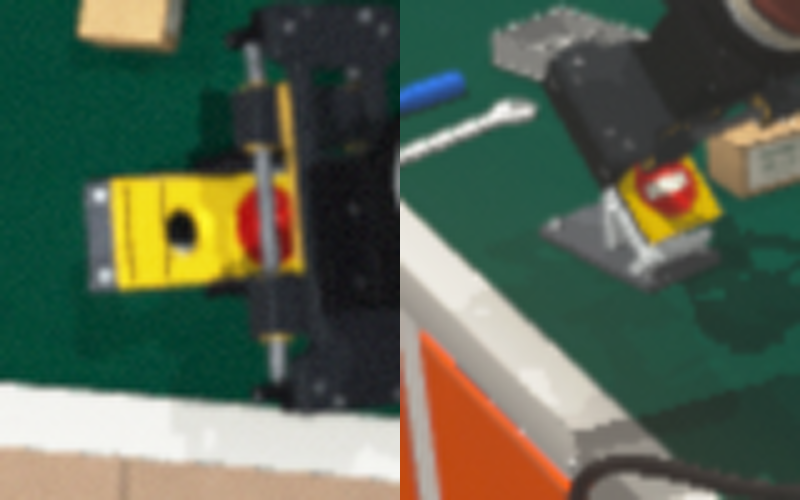

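Plate held at about 45° over the rest, with the eye at left (180,228) in the top crop and the foot corners at right (648,243) and (722,213) in the scene crop. I'll check the held pose against predictions.

```bash
python3 - <<'E'
from plan import *
from h import *
s=status.state(); p,R=s["tcp_pos"],s["tool_rot"]
T=cam("top2.npz");S=cam("scene2.npz")
def W(x,y,z): # plate frame -> world; tool x=plate x,y=-plate y,z=-plate z ; TCP at plate (1.6,0,5)
    return p+R@np.array([x-1.6,-y,-(z-5)])/1000
f=lambda C,P,x,y:((proj(C,P)[0]-[x,y]+.5)*5-.5).round(0)
print("eye",f(T,W(21.5,0,8),140,190),"(180,228)"); print("topcorners",f(T,W(57.5,-26,8),140,190),f(T,W(57.5,26,8),140,190),"(112,178),(116,290)")
print("foot corners",f(S,W(-57.5,26,8),150,160)+[400,0],f(S,W(-57.5,-26,8),150,160)+[400,0],"(648,243),(722,213)")
print("disc scene",f(S,W(-29,0,8),150,160)+[400,0], "(667,187)")
E
```

```text
eye [186. 227.] (180,228)
topcorners [119. 177.] [126. 284.] (112,178),(116,290)
foot corners [656. 239.] [721. 211.] (648,243),(722,213)
disc scene [666. 186.] (667,187)
```

>>> apply_moves(plan=[7, 5.5, 0, -0.5, 0.2, -0.5, 0, 0, 0, 10, 0, 0, 0, 0, 0, 0, 10, 0, 0, 0, 0, 0, 0, 7, 0, 0, 0, 0, 0, 0, 0, 0, 0, 0, 0])

```text
clock: 4.55
tcp_pos: [0.4596, 0.3198, 0.0678]
tool_rot: [[-0.072, 0.994, -0.077], [0.702, 0.106, 0.705], [0.709, -0.003, -0.705]]
wrist_force: [-0.2, 0.4, -1.5]
grip_width: 0.0511
finger_force: 30.0
```

```bash
python3 - <<'E'
from plan import *
show()
G=CORNER+.0575*sx; R=np.c_[sx,-np.cross(sz,sx),-sz]
go(G+.005*sz+.0016*sx,R,1)
E
```

```text
4.55 q [-1.000e-03  2.630e-01  2.024e+00  8.800e-01  1.154e+00 -6.050e-01] p [0.4596 0.3198 0.0678] F [-0.2  0.4 -1.5] w 0.0511 ff 30.0
[[-0.072, 0.994, -0.077], [0.702, 0.106, 0.705], [0.709, -0.003, -0.705]]
1 x [-4.3  1.6  4.9] [-0.17 -0.15 -0.08]
```

>>> apply_moves(plan=[0, 1.5, 3, 0, 0, 0, 0, 0, 0, 0, 0, 0, 0, 0, 0, 0, 0, 0, 0, 0, 0])

```text
clock: 4.8
tcp_pos: [0.4627, 0.321, 0.0672]
tool_rot: [[-0.073, 0.995, -0.074], [0.701, 0.104, 0.705], [0.709, -0.0, -0.705]]
wrist_force: [-0.5, -0.3, -0.4]
grip_width: 0.0512
finger_force: 30.0
```

>>> apply_moves(plan=[0, 0, 1, 0, 0, 0, 0, 0, 0, 1, 0, 0, 0, 0, 0, 0, 0, 0, 0, 0, 0])

```text
clock: 5.05
tcp_pos: [0.4627, 0.3223, 0.0659]
tool_rot: [[-0.073, 0.995, -0.074], [0.701, 0.104, 0.705], [0.709, -0.0, -0.705]]
wrist_force: [-0.5, -0.4, -0.4]
grip_width: 0.0509
finger_force: 30.0
```

>>> apply_moves(plan=[-2, 0, 0, 0, 0, 0, 0, -1, 0, 0, 0, 0, 0, 0, 0, 0, 0, 0, 0, 0, 0])

```text
clock: 5.3
tcp_pos: [0.4628, 0.32, 0.0636]
tool_rot: [[-0.073, 0.995, -0.074], [0.702, 0.104, 0.705], [0.709, -0.0, -0.705]]
wrist_force: [0.7, -0.6, 0.1]
grip_width: 0.051
finger_force: 30.0
```

>>> apply_moves(plan=[0, 0, 1, 0, 0, 0, 0, 0, 0, 0, 0, 0, 0, 0])

```text
clock: 5.47
tcp_pos: [0.4627, 0.321, 0.063]
tool_rot: [[-0.073, 0.995, -0.074], [0.701, 0.104, 0.705], [0.709, -0.0, -0.705]]
wrist_force: [-0.1, 0.2, -1.4]
grip_width: 0.0506
finger_force: 30.0
```

>>> apply_moves(plan=[0, 0, 1, 0, 0, 0, 0, 0, 0, 0, 0, 0, 0, 0])

```text
clock: 5.63
tcp_pos: [0.4625, 0.3218, 0.0623]
tool_rot: [[-0.073, 0.995, -0.074], [0.701, 0.104, 0.705], [0.709, -0.0, -0.705]]
wrist_force: [-0.1, -0.0, -0.1]
grip_width: 0.0512
finger_force: 30.0
```

>>> apply_moves(plan=[0, 0, 1, 0, 0, 0, 0, 0, 0, 0, 0, 0, 0, 0])

```text
clock: 5.8
tcp_pos: [0.4626, 0.322, 0.0622]
tool_rot: [[-0.074, 0.994, -0.074], [0.701, 0.105, 0.705], [0.709, 0.0, -0.705]]
wrist_force: [-2.2, -7.8, 5.9]
grip_width: 0.0508
finger_force: 30.0
```

>>> apply_moves(plan=[-1, 0, 0, 0, 0, 0, 0, 0, 0, 0, 0, 0, 0, 0])

```text
clock: 5.97
tcp_pos: [0.4631, 0.3216, 0.0618]
tool_rot: [[-0.074, 0.995, -0.073], [0.701, 0.104, 0.706], [0.709, 0.001, -0.705]]
wrist_force: [-1.2, -4.4, 5.3]
grip_width: 0.0507
finger_force: 30.0
```

>>> apply_moves(plan=[-1, 0, 0, 0, 0, 0, 0, 0, 0, 0, 0, 0, 0, 0])

```text
clock: 6.13
tcp_pos: [0.4634, 0.3211, 0.0612]
tool_rot: [[-0.074, 0.995, -0.073], [0.701, 0.104, 0.706], [0.71, 0.001, -0.705]]
wrist_force: [-1.0, -3.2, 5.6]
grip_width: 0.0509
finger_force: 30.0
```

>>> apply_moves(plan=[-1, 0, 0, 0, 0, 0, 0, 0, 0, 0, 0, 0, 0, 0])

```text
clock: 6.3
tcp_pos: [0.4635, 0.321, 0.0612]
tool_rot: [[-0.074, 0.995, -0.073], [0.699, 0.104, 0.707], [0.711, 0.001, -0.703]]
wrist_force: [0.4, 0.2, 8.1]
grip_width: 0.0511
finger_force: 30.0
```

```bash
python3 - <<'E'
from plan import *
show(); s=status.state(); print((s["tool_rot"].T@s["wrist_force"]).round(1))
E
```

```text
6.3 q [ 0.     0.284  2.017  0.89   1.144 -0.62 ] p [0.4635 0.321  0.0612] F [0.4 0.2 8.1] w 0.0511 ff 30.0
[[-0.074, 0.995, -0.073], [0.699, 0.104, 0.707], [0.711, 0.001, -0.703]]
[ 5.9  0.4 -5.6]
```

Both the slope and the ledge are in contact. I'll release and back off.

>>> apply_moves(plan=[0, 0, 0, 0, 0, 0, 80, 0, 0, 0, 0, 0, 0, 80, 0, 0, 0, 0, 0, 0, 80, 0, 0, 0, 0, 0, 0, 80])

```text
clock: 6.63
tcp_pos: [0.4626, 0.3203, 0.0593]
tool_rot: [[-0.073, 0.995, -0.074], [0.702, 0.104, 0.705], [0.709, -0.001, -0.705]]
wrist_force: [-0.0, 0.2, -0.1]
grip_width: 0.0668
finger_force: 0.0
```

>>> apply_moves(plan=[0, 0, -20, 0, 0, 0, 80, 0, 0, -40, 0, 0, 0, 80, 0, 0, -40, 0, 0, 0, 80, 0, 0, -40, 0, 0, 0, 80, 0, 0, 0, 0, 0, 0, 80])

```text
clock: 7.05
tcp_pos: [0.4777, 0.2178, 0.1635]
tool_rot: [[-0.077, 0.995, -0.065], [0.703, 0.1, 0.704], [0.707, 0.009, -0.707]]
wrist_force: [0.4, -0.7, 1.0]
grip_width: 0.0691
finger_force: 0.0
```

```bash
python3 - <<'E'
from plan import *
show()
from plant import eyes
import cv2
ims=[]
for n in("top","scene"):
    c=eyes.capture(n); np.savez(n+"3.npz",**c); cv2.imwrite(f"pics/{n}3.png",c["pixels"])
    x,y=(140,190) if n=="top" else (150,160)
    ims.append(cv2.resize(c["pixels"][y:y+100,x:x+80],None,fx=5,fy=5,interpolation=cv2.INTER_CUBIC))
cv2.imwrite("pics/c3.png",np.hstack(ims))
E
```

```text
7.05 q [-0.205  0.104  1.98   0.756  1.402 -0.577] p [0.4777 0.2178 0.1635] F [ 0.4 -0.7  1. ] w 0.0691 ff 0.0
[[-0.077, 0.995, -0.065], [0.703, 0.1, 0.704], [0.707, 0.009, -0.707]]
```

View pics/c3.png

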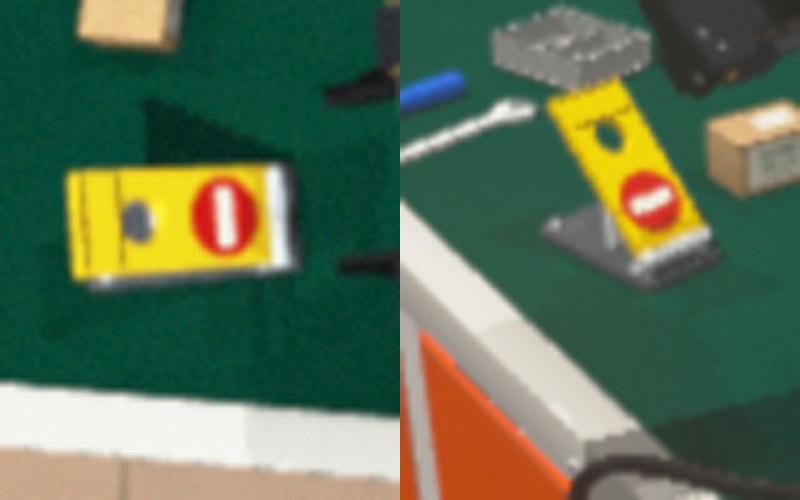

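The plate stands in the rest: eye at (140,222) in the left half and (609,136) in the right, disc at (224,216) and (650,200). I'll fit its pose and plan the regrasp.

```bash
python3 - <<'E'
from plan import *
from h import *
T=cam("top3.npz");S=cam("scene3.npz")
t=lambda a,b:np.array([140+(a+.5)/5-.5,190+(b+.5)/5-.5]); c=lambda a,b:np.array([150+(a-400+.5)/5-.5,160+(b+.5)/5-.5])
pts=[((21.5,0,6),t(140,222),T),((21.5,0,6),c(609,136),S),((57.5,-26,8),t(66,172),T),((57.5,26,8),t(76,281),T),((57.5,26,8),c(548,100),S),((57.5,-26,8),c(612,78),S),
((-29,0,8),t(224,216),T),((-29,0,8),c(650,200),S)]
R0=np.c_[sx,np.cross(sz,sx),sz]
P=lambda v,q:CORNER+.0575*sx+v[:3]/1000+Ro.from_rotvec(v[3:]/50).as_matrix()@R0@np.array(q)/1000
r=least_squares(lambda v:np.concatenate([(proj(C,P(v,q))[0]-uv) for q,uv,C in pts]),np.zeros(6),loss="soft_l1")
v=r.x; print("shift mm",v[:3].round(1),"rot deg",np.degrees(v[3:]/50).round(1),"res",r.fun.round(1))
Rp=Ro.from_rotvec(v[3:]/50).as_matrix()@R0; o=P(v,(0,0,0))
print("foot",P(v,(-57.5,0,0)),"eye",P(v,(21.5,0,4)),"top mid",P(v,(57.5,0,4)),"x",Rp[:,0].round(3),"z",Rp[:,2].round(3))
E
```

```text
shift mm [1.4 1.4 0.2] rot deg [-4.1  1.1  1.3] res [-0.7 -0.1 -0.3  0.   0.5  0.3  0.2 -0.7 -0.3  0.  -0.2  0.   0.2 -0.1
  0.  -0.1]
foot [0.46679879 0.28106054 0.01909057] eye [0.4610188  0.33769301 0.07401193] top mid [0.45819661 0.36468399 0.09766615] x [-0.078  0.75   0.657] z [ 0.103 -0.649  0.753]
```

```bash
cat >> plan.py <<'E'
GR=CORNER+.097*sx+.003*sz+np.array([.0017,0,0]); RG=np.c_[np.cross(sz,sx),-sz,-sx]
E
python3 - <<'E'
from plan import *
print(GR, (GR+.08*sx).round(3))
s=go([.45,.37,.26],down(141),10); go(GR+.08*sx,RG,10,s)
E
```

```text
[0.4598522  0.34840392 0.08671068] [0.454 0.405 0.143]
10 x [18.1  5.6 -2.7] [ 1.79 -4.26 -4.27]
10 x [2.  7.5 9.9] [ 4.26 -1.77 -4.26]
```

>>> apply_moves(plan=[18.1, 5.6, -2.7, 1.79, -4.26, -4.27, 45, 18.1, 5.6, -2.7, 1.79, -4.26, -4.27, 45, 18.1, 5.6, -2.7, 1.79, -4.26, -4.27, 45, 18.1, 5.6, -2.7, 1.79, -4.26, -4.27, 45, 18.1, 5.6, -2.7, 1.79, -4.26, -4.27, 45])

```text
clock: 7.57
tcp_pos: [0.4798, 0.2908, 0.223]
tool_rot: [[-0.471, 0.874, -0.121], [0.796, 0.48, 0.37], [0.381, 0.078, -0.921]]
wrist_force: [1.3, -0.2, -0.3]
grip_width: 0.0447
finger_force: 0.0
```

>>> apply_moves(plan=[18.1, 5.6, -2.7, 1.79, -4.26, -4.27, 45, 18.1, 5.6, -2.7, 1.79, -4.26, -4.27, 45, 18.1, 5.6, -2.7, 1.79, -4.26, -4.27, 45, 18.1, 5.6, -2.7, 1.79, -4.26, -4.27, 45, 18.1, 5.6, -2.7, 1.79, -4.26, -4.27, 45])

```text
clock: 7.98
tcp_pos: [0.4478, 0.3731, 0.2583]
tool_rot: [[-0.782, 0.624, -0.002], [0.624, 0.782, -0.002], [0.0, -0.003, -1.0]]
wrist_force: [0.3, 0.3, -0.1]
grip_width: 0.0392
finger_force: 0.0
```

```bash
python3 - <<'E'
from plan import *
show(); go(GR+.08*sx,RG,10)
E
```

```text
7.98 q [ 5.600e-01  1.010e-01  1.593e+00 -1.000e-03  1.450e+00 -3.380e-01] p [0.4478 0.3731 0.2583] F [ 0.3  0.3 -0.1] w 0.0392 ff 0.0
[[-0.782, 0.624, -0.002], [0.624, 0.782, -0.002], [0.0, -0.003, -1.0]]
10 x [1.6 7.2 9.8] [ 4.25 -1.76 -4.22]
```

>>> apply_moves(plan=[1.6, 7.2, 9.8, 4.25, -1.76, -4.22, 45, 1.6, 7.2, 9.8, 4.25, -1.76, -4.22, 45, 1.6, 7.2, 9.8, 4.25, -1.76, -4.22, 45, 1.6, 7.2, 9.8, 4.25, -1.76, -4.22, 45, 1.6, 7.2, 9.8, 4.25, -1.76, -4.22, 45])

```text
clock: 8.4
tcp_pos: [0.4572, 0.3991, 0.2029]
tool_rot: [[-0.958, 0.285, -0.042], [0.279, 0.877, -0.391], [-0.074, -0.386, -0.92]]
wrist_force: [0.1, -0.2, -0.1]
grip_width: 0.0392
finger_force: 0.0
```

>>> apply_moves(plan=[1.6, 7.2, 9.8, 4.25, -1.76, -4.22, 45, 1.6, 7.2, 9.8, 4.25, -1.76, -4.22, 45, 1.6, 7.2, 9.8, 4.25, -1.76, -4.22, 45, 1.6, 7.2, 9.8, 4.25, -1.76, -4.22, 45, 1.6, 7.2, 9.8, 4.25, -1.76, -4.22, 45])

```text
clock: 8.82
tcp_pos: [0.4539, 0.4039, 0.1418]
tool_rot: [[-0.994, -0.078, 0.072], [-0.106, 0.701, -0.705], [0.005, -0.709, -0.706]]
wrist_force: [0.3, 0.9, -0.6]
grip_width: 0.039
finger_force: 0.0
```

>>> apply_moves(plan=[0, 0, 0, 0, 0, 0, 45, 0, 0, 0, 0, 0, 0, 45])

```text
clock: 8.98
tcp_pos: [0.4527, 0.4033, 0.1407]
tool_rot: [[-0.995, -0.075, 0.068], [-0.101, 0.703, -0.704], [0.005, -0.707, -0.707]]
wrist_force: [-0.5, 0.3, -0.1]
grip_width: 0.0388
finger_force: 0.0
```

```bash
python3 - <<'E'
from plan import *
show(); go(GR+.05*sx,RG,2)
E
```

```text
8.98 q [ 0.881  0.727  1.192 -0.54   1.802 -0.76 ] p [0.4527 0.4033 0.1407] F [-0.5  0.3 -0.1] w 0.0388 ff 0.0
[[-0.995, -0.075, 0.068], [-0.101, 0.703, -0.704], [0.005, -0.707, -0.707]]
2 x [-0.7 -0.5 13.6] [-0.01 -0.17  0.05]
```

Reached as planned. I'll take a quick close look before closing on the edge.

>>> apply_moves(plan=[-0.7, -0.5, 13.6, 0, -0.2, 0, 45, -0.7, -0.5, 13.6, 0, -0.2, 0, 45, 0, 0, 25, 0, 0, 0, 45, 0, 0, 0, 0, 0, 0, 45, 0, 0, 0, 0, 0, 0, 45])

```text
clock: 9.4
tcp_pos: [0.4609, 0.3653, 0.1092]
tool_rot: [[-0.995, -0.069, 0.075], [-0.102, 0.707, -0.7], [-0.005, -0.704, -0.71]]
wrist_force: [0.4, 1.0, -0.1]
grip_width: 0.0394
finger_force: 0.0
```

```bash
python3 - <<'E'
from plan import *
show(); go(GR,RG,1)
from plant import eyes
import cv2
ims=[]
for n in("top","scene"):
    c=eyes.capture(n); np.savez(n+"4.npz",**c)
    x,y=(140,190) if n=="top" else (150,140)
    ims.append(cv2.resize(c["pixels"][y:y+100,x:x+80],None,fx=5,fy=5,interpolation=cv2.INTER_CUBIC))
cv2.imwrite("pics/c4.png",np.hstack(ims))
E
```

```text
9.4 q [ 0.842  0.697  1.3   -0.555  1.708 -0.744] p [0.4609 0.3653 0.1092] F [ 0.4  1.  -0.1] w 0.0394 ff 0.0
[[-0.995, -0.069, 0.075], [-0.102, 0.707, -0.7], [-0.005, -0.704, -0.71]]
1 x [ 2.9  3.9 27.7] [ 0.24  0.08 -0.3 ]
```

View pics/c4.png

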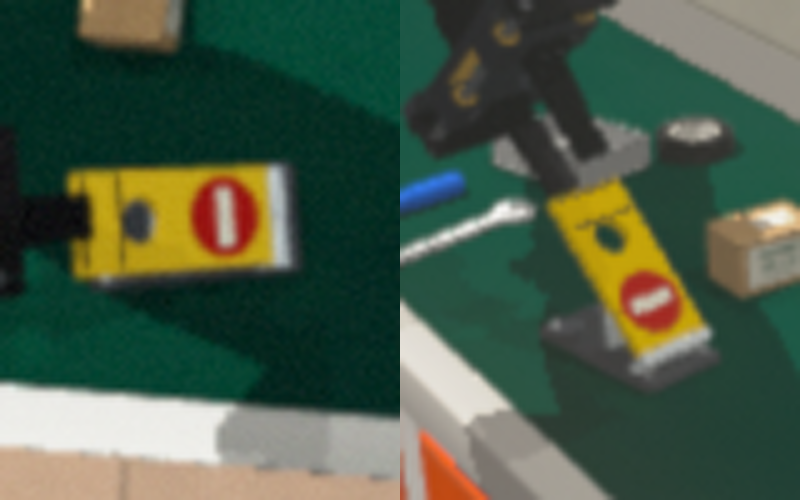

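The upper finger is over the plate's top edge (left half, 85,217), about 4 mm off centre. I'll correct, go in and grip.

>>> apply_moves(plan=[3.5, 3.9, 0, 0.2, 0, -0.3, 45, 0, 0, 14, 0, 0, 0, 45, 0, 0, 13, 0, 0, 0, 45, 0, 0, 0, 0, 0, 0, 45, 0, 0, 0, 0, 0, 0, 45])

```text
clock: 9.92
tcp_pos: [0.4586, 0.3492, 0.086]
tool_rot: [[-0.994, -0.077, 0.076], [-0.108, 0.702, -0.704], [0.0, -0.708, -0.706]]
wrist_force: [-0.3, -0.3, 0.0]
grip_width: 0.0394
finger_force: 0.0
```

```bash
python3 - <<'E'
from plan import *
show(); go(GR,RG,1)
E
```

```text
9.92 q [ 0.831  0.7    1.348 -0.562  1.663 -0.734] p [0.4586 0.3492 0.086 ] F [-0.3 -0.3  0. ] w 0.0394 ff 0.0
[[-0.994, -0.077, 0.076], [-0.108, 0.702, -0.704], [0.0, -0.708, -0.706]]
1 x [-1.1 -1.1  0.2] [-0.08  0.13  0.17]
```

>>> apply_moves(plan=[0, -0.5, 0, 0, 0, 0, 20, 0, 0, 0, 0, 0, 0, 20, 0, 0, 0, 0, 0, 0, 15, 0, 0, 0, 0, 0, 0, 10, 0, 0, 0, 0, 0, 0, 0])

```text
clock: 10.33
tcp_pos: [0.4592, 0.3496, 0.0871]
tool_rot: [[-0.994, -0.076, 0.078], [-0.109, 0.703, -0.703], [-0.001, -0.707, -0.707]]
wrist_force: [0.5, 0.6, -0.7]
grip_width: 0.0138
finger_force: 0.0
```

>>> apply_moves(plan=[0, 0, 0, 0, 0, 0, 0, 0, 0, 0, 0, 0, 0, 0, 0, 0, 0, 0, 0, 0, 0])

```text
clock: 10.58
tcp_pos: [0.4593, 0.3491, 0.0874]
tool_rot: [[-0.994, -0.076, 0.078], [-0.108, 0.702, -0.704], [-0.001, -0.708, -0.706]]
wrist_force: [0.6, -1.6, 2.7]
grip_width: 0.0079
finger_force: 29.9
```

```bash
python3 - <<'E'
from plan import *
show(); s=status.state(); print((s["tool_rot"].T@s["wrist_force"]).round(1))
E
```

```text
10.58 q [ 0.831  0.698  1.348 -0.563  1.663 -0.734] p [0.4593 0.3491 0.0874] F [ 0.6 -1.6  2.7] w 0.0079 ff 29.9
[[-0.994, -0.076, 0.078], [-0.108, 0.702, -0.704], [-0.001, -0.708, -0.706]]
[-0.4 -3.  -0.7]
```

>>> apply_moves(plan=[0, -5, 0, 0, 0, 0, 0, 0, -15, -5, 0, 0, 0, 0, 0, -25, -25, 0, 0, 0, 0, 0, -25, -30, 0, 0, 0, 0, 0, 0, -30, 0, 0, 0, 0])

```text
clock: 11.0
tcp_pos: [0.4586, 0.3618, 0.2041]
tool_rot: [[-0.994, -0.073, 0.077], [-0.106, 0.704, -0.703], [-0.003, -0.707, -0.707]]
wrist_force: [0.9, 1.5, -0.8]
grip_width: 0.0075
finger_force: 30.0
```

```bash
python3 - <<'E'
from plan import *
show(); go([.43,-.0465,.22],down(90.8),18)
E
```

```text
11.0 q [ 0.842  0.586  1.276 -0.573  1.823 -0.821] p [0.4586 0.3618 0.2041] F [ 0.9  1.5 -0.8] w 0.0075 ff 30.0
[[-0.994, -0.073, 0.077], [-0.106, 0.704, -0.703], [-0.003, -0.707, -0.707]]
18 x [-14.6 -19.3   9.4] [-1.88  2.07  4.99]
```

```bash
python3 - <<'E'
from plan import *
s=status.state();R=s["tool_rot"];t=down(90.8)
Rm=R@Ro.from_rotvec(Ro.from_matrix(R.T@t).as_rotvec()/2).as_matrix()
a=go([.42,.16,.24],Rm,9); go([.43,-.0465,.22],t,9,a)
E
```

```text
9 x [ -2.  -21.4  10.7] [-1.88  2.07  4.99]
9 x [-21.1  -8.5   6.8] [-1.88  2.07  4.99]
```

>>> apply_moves(plan=[-2, -21.4, 10.7, -1.88, 2.07, 4.99, 0, -2, -21.4, 10.7, -1.88, 2.07, 4.99, 0, -2, -21.4, 10.7, -1.88, 2.07, 4.99, 0, -2, -21.4, 10.7, -1.88, 2.07, 4.99, 0, -2, -21.4, 10.7, -1.88, 2.07, 4.99, 0])

```text
clock: 11.42
tcp_pos: [0.4578, 0.2474, 0.2299]
tool_rot: [[-0.931, 0.356, -0.078], [0.337, 0.759, -0.558], [-0.14, -0.545, -0.827]]
wrist_force: [-0.4, -0.5, -0.8]
grip_width: 0.0077
finger_force: 30.0
```

>>> apply_moves(plan=[-2, -21.4, 10.7, -1.88, 2.07, 4.99, 0, -2, -21.4, 10.7, -1.88, 2.07, 4.99, 0, -2, -21.4, 10.7, -1.88, 2.07, 4.99, 0, -2, -21.4, 10.7, -1.88, 2.07, 4.99, 0])

```text
clock: 11.75
tcp_pos: [0.4195, 0.1599, 0.236]
tool_rot: [[-0.735, 0.665, -0.132], [0.655, 0.646, -0.392], [-0.175, -0.374, -0.911]]
wrist_force: [0.8, 0.3, -0.5]
grip_width: 0.0079
finger_force: 30.0
```

>>> apply_moves(plan=[-21.1, -8.5, 6.8, -1.88, 2.07, 4.99, 0, -21.1, -8.5, 6.8, -1.88, 2.07, 4.99, 0, -21.1, -8.5, 6.8, -1.88, 2.07, 4.99, 0, -21.1, -8.5, 6.8, -1.88, 2.07, 4.99, 0, -21.1, -8.5, 6.8, -1.88, 2.07, 4.99, 0])

```text
clock: 12.17
tcp_pos: [0.4455, 0.0449, 0.2334]
tool_rot: [[-0.36, 0.928, -0.099], [0.925, 0.342, -0.163], [-0.118, -0.15, -0.982]]
wrist_force: [1.2, -0.8, -1.3]
grip_width: 0.008
finger_force: 30.0
```

>>> apply_moves(plan=[-21.1, -8.5, 6.8, -1.88, 2.07, 4.99, 0, -21.1, -8.5, 6.8, -1.88, 2.07, 4.99, 0, -21.1, -8.5, 6.8, -1.88, 2.07, 4.99, 0, -21.1, -8.5, 6.8, -1.88, 2.07, 4.99, 0, 0, 0, 0, 0, 0, 0, 0])

```text
clock: 12.58
tcp_pos: [0.4283, -0.0499, 0.2148]
tool_rot: [[-0.007, 1.0, -0.001], [1.0, 0.007, -0.001], [-0.001, -0.001, -1.0]]
wrist_force: [-0.6, -0.1, -2.2]
grip_width: 0.0076
finger_force: 30.0
```

```bash
python3 - <<'E'
from plan import *
show(); go([.47,-.0465,.1735],down(90.8),3)
E
```

```text
12.58 q [-2.980e-01 -2.570e-01  2.012e+00 -1.000e-03  1.387e+00 -3.050e-01] p [ 0.4283 -0.0499  0.2148] F [-0.6 -0.1 -2.2] w 0.0076 ff 30.0
[[-0.007, 1.0, -0.001], [1.0, 0.007, -0.001], [-0.001, -0.001, -1.0]]
3 x [ 1.  13.9 13.8] [-0.02  0.02 -0.14]
```

>>> apply_moves(plan=[1, 13.9, 13.8, 0, 0, 0, 0, 1, 13.9, 13.8, 0, 0, 0, 0, 1, 13.9, 13.8, 0, 0, 0, 0, 0, 0, 0, 0, 0, 0, 0, 0, 0, 0, 0, 0, 0, 0])

```text
clock: 13.0
tcp_pos: [0.4711, -0.0414, 0.1737]
tool_rot: [[-0.018, 1.0, -0.004], [1.0, 0.018, -0.0], [-0.0, -0.004, -1.0]]
wrist_force: [-1.0, 1.3, -1.8]
grip_width: 0.008
finger_force: 30.0
```

```bash
python3 - <<'E'
from plan import *
from h import *
show(); go([.47,-.0465,.1735],down(90.8),1)
from plant import eyes
ims=[]
for n in("top","scene"):
    c=eyes.capture(n); np.savez(n+"5.npz",**c); C=cam(n+"5.npz")
    x,y=(270,150) if n=="top" else (250,150)
    im=cv2.resize(c["pixels"][y:y+100,x:x+80],None,fx=5,fy=5,interpolation=cv2.INTER_CUBIC)
    s=status.state()
    e=s["tcp_pos"]+s["tool_rot"]@[0,-.004,.0189]; b=s["tcp_pos"]+s["tool_rot"]@[0,-.004,.0694]
    print(n,"eye pred",((proj(C,e)[0]-[x,y]+.5)*5).round(0),"disc",((proj(C,b)[0]-[x,y]+.5)*5).round(0),"tip pred",((proj(C,[.5305,-.0468,.158])[0]-[x,y]+.5)*5).round(0))
    ims.append(im)
cv2.imwrite("pics/c5.png",np.hstack(ims))
E
```

```text
13.0 q [-2.540e-01 -1.050e-01  1.961e+00 -1.000e-03  1.290e+00 -2.710e-01] p [ 0.4711 -0.0414  0.1737] F [-1.   1.3 -1.8] w 0.008 ff 30.0
[[-0.018, 1.0, -0.004], [1.0, 0.018, -0.0], [-0.0, -0.004, -1.0]]
1 x [-5.1 -1.2  0.2] [-0.22  0.01  0.23]
top eye pred [249. 400.] disc [232. 405.] tip pred [257. 267.]
scene eye pred [122. 274.] disc [121. 364.] tip pred [220. 237.]
```

View pics/c5.png

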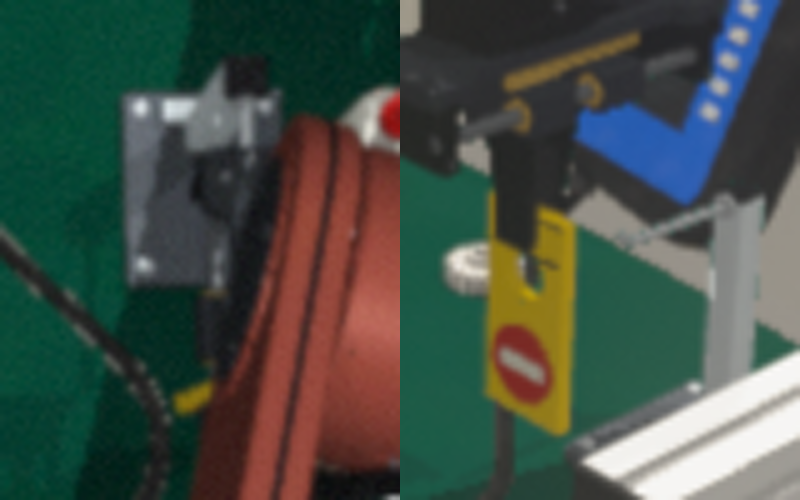

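The plate is held upright with the disc facing outward (disc at (522,362), tip at (624,238), both as predicted). I'll align in y and advance onto the hook.

>>> apply_moves(plan=[-5.4, 10, 0, 0, 0, 0.2, 0, 0, 15, 0, 0, 0, 0, 0, 0, 10, 0, 0, 0, 0, 0, 0, 0, 0, 0, 0, 0, 0])

```text
clock: 13.43
tcp_pos: [0.5087, -0.047, 0.1758]
tool_rot: [[-0.014, 1.0, 0.002], [1.0, 0.014, -0.001], [-0.001, 0.002, -1.0]]
wrist_force: [-1.3, 0.1, -1.4]
grip_width: 0.0078
finger_force: 30.0
```

```bash
python3 - <<'E'
from plan import *
show(); go([.575,-.0465,.1735],down(90.8),5)
E
```

```text
13.43 q [-2.460e-01 -1.700e-02  1.872e+00 -1.000e-03  1.284e+00 -2.590e-01] p [ 0.5087 -0.047   0.1758] F [-1.3  0.1 -1.4] w 0.0078 ff 30.0
[[-0.014, 1.0, 0.002], [1.0, 0.014, -0.001], [-0.001, 0.002, -1.0]]
5 x [-0.1 13.3  0.5] [ 0.02  0.02 -0.  ]
```

>>> apply_moves(plan=[0, 2, 2, 0, 0, 0, 0, 0, 10, 0, 0, 0, 0, 0, 0, 0, 0, 0, 0, 0, 0])

```text
clock: 13.68
tcp_pos: [0.52, -0.0467, 0.1728]
tool_rot: [[-0.013, 1.0, 0.0], [1.0, 0.013, -0.001], [-0.001, 0.0, -1.0]]
wrist_force: [0.3, -0.1, -0.8]
grip_width: 0.0076
finger_force: 30.0
```

>>> apply_moves(plan=[0, 10, 0, 0, 0, 0, 0, 0, 10, 0, 0, 0, 0, 0, 0, 0, 0, 0, 0, 0, 0])

```text
clock: 13.93
tcp_pos: [0.541, -0.0466, 0.1728]
tool_rot: [[-0.013, 1.0, 0.001], [1.0, 0.013, -0.001], [-0.001, 0.001, -1.0]]
wrist_force: [0.3, -0.1, -0.2]
grip_width: 0.0077
finger_force: 30.0
```

```bash
python3 - <<'E'
from plan import *
from h import *
show(); go([.575,-.0465,.1735],down(90.8),4)
from plant import eyes
c=eyes.capture("scene"); np.savez("scene6.npz",**c)
cv2.imwrite("pics/c6.png",cv2.resize(c["pixels"][150:250,250:350],None,fx=6,fy=6,interpolation=cv2.INTER_CUBIC))
E
```

```text
13.93 q [-2.310e-01  6.500e-02  1.794e+00 -1.000e-03  1.281e+00 -2.440e-01] p [ 0.541  -0.0466  0.1728] F [ 0.3 -0.1 -0.2] w 0.0077 ff 30.0
[[-0.013, 1.0, 0.001], [1.0, 0.013, -0.001], [-0.001, 0.001, -1.0]]
4 x [-0.1  8.5 -0.2] [ 0.01  0.01 -0.01]
```

View pics/c6.png

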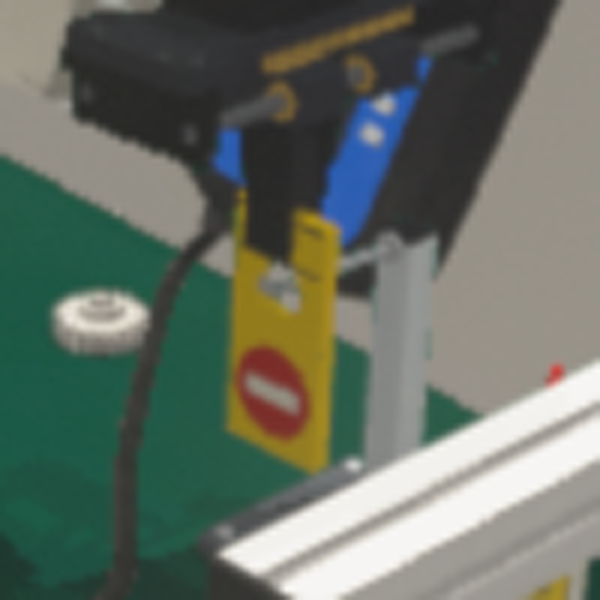

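The hook tip shows through the eye at about (275,280), the rod continues behind the plate to the post, and there is no contact force. I'll go on to the seat and then lower.

>>> apply_moves(plan=[0, 10, 0, 0, 0, 0, 0, 0, 10, 0, 0, 0, 0, 0, 0, 10, 0, 0, 0, 0, 0, 0, 3, 0, 0, 0, 0, 0, 0, 0, 0, 0, 0, 0, 0])

```text
clock: 14.4
tcp_pos: [0.5723, -0.0461, 0.1723]
tool_rot: [[-0.013, 1.0, -0.001], [1.0, 0.013, -0.001], [-0.001, -0.001, -1.0]]
wrist_force: [0.2, 0.4, -0.7]
grip_width: 0.0076
finger_force: 30.0
```

>>> apply_moves(plan=[0, 0, 5, 0, 0, 0, 0, 0, 0, 3, 0, 0, 0, 0, 0, 0, 0, 0, 0, 0, 0])

```text
clock: 14.65
tcp_pos: [0.5709, -0.0459, 0.1632]
tool_rot: [[-0.013, 1.0, -0.003], [1.0, 0.013, -0.0], [-0.0, -0.003, -1.0]]
wrist_force: [0.1, 0.2, -0.6]
grip_width: 0.0076
finger_force: 30.0
```

>>> apply_moves(plan=[0, 0, 2, 0, 0, 0, 0, 0, 0, 0, 0, 0, 0, 0])

```text
clock: 14.82
tcp_pos: [0.5716, -0.046, 0.1621]
tool_rot: [[-0.013, 1.0, -0.001], [1.0, 0.013, -0.001], [-0.001, -0.001, -1.0]]
wrist_force: [0.4, 0.0, -1.3]
grip_width: 0.0079
finger_force: 30.0
```

>>> apply_moves(plan=[0, 0, 1, 0, 0, 0, 0, 0, 0, 0, 0, 0, 0, 0])

```text
clock: 14.98
tcp_pos: [0.572, -0.0461, 0.1615]
tool_rot: [[-0.013, 1.0, -0.001], [1.0, 0.013, -0.001], [-0.001, -0.001, -1.0]]
wrist_force: [-0.4, 0.2, -1.4]
grip_width: 0.0078
finger_force: 30.0
```

>>> apply_moves(plan=[0, 0, 1, 0, 0, 0, 0, 0, 0, 0, 0, 0, 0, 0])

```text
clock: 15.15
tcp_pos: [0.5721, -0.0461, 0.1605]
tool_rot: [[-0.013, 1.0, -0.001], [1.0, 0.013, -0.001], [-0.001, -0.001, -1.0]]
wrist_force: [-0.6, -0.2, -1.1]
grip_width: 0.008
finger_force: 30.0
```

>>> apply_moves(plan=[0, 0, 1, 0, 0, 0, 0, 0, 0, 0, 0, 0, 0, 0])

```text
clock: 15.32
tcp_pos: [0.5724, -0.046, 0.1602]
tool_rot: [[-0.013, 1.0, -0.0], [1.0, 0.013, -0.001], [-0.001, -0.0, -1.0]]
wrist_force: [-1.2, 0.7, 2.8]
grip_width: 0.0076
finger_force: 30.0
```

>>> apply_moves(plan=[0, 0, 0.5, 0, 0, 0, 0, 0, 0, 0, 0, 0, 0, 0])

```text
clock: 15.48
tcp_pos: [0.5724, -0.046, 0.1601]
tool_rot: [[-0.013, 1.0, 0.0], [1.0, 0.013, -0.001], [-0.001, 0.0, -1.0]]
wrist_force: [-2.4, 1.3, 5.0]
grip_width: 0.0078
finger_force: 30.0
```

The eye rests on the rod. I'll open gently and withdraw upward.

>>> apply_moves(plan=[0, 0, -0.5, 0, 0, 0, 15, 0, 0, 0, 0, 0, 0, 25, 0, 0, 0, 0, 0, 0, 40, 0, 0, 0, 0, 0, 0, 40, 0, 0, 0, 0, 0, 0, 40])

```text
clock: 15.9
tcp_pos: [0.572, -0.0461, 0.1592]
tool_rot: [[-0.013, 1.0, -0.001], [1.0, 0.013, -0.001], [-0.001, -0.001, -1.0]]
wrist_force: [-0.5, -0.3, 0.3]
grip_width: 0.0308
finger_force: 0.0
```

>>> apply_moves(plan=[0, 0, -8, 0, 0, 0, 40, 0, 0, -15, 0, 0, 0, 40, 0, 0, -30, 0, 0, 0, 40, 0, 0, -40, 0, 0, 0, 40, 0, -10, -30, 0, 0, 0, 40])

```text
clock: 16.32
tcp_pos: [0.5631, -0.0462, 0.2855]
tool_rot: [[-0.013, 1.0, 0.001], [1.0, 0.013, -0.001], [-0.001, 0.001, -1.0]]
wrist_force: [0.5, -0.7, 1.3]
grip_width: 0.0344
finger_force: 0.0
```

>>> apply_moves(plan=[0, -41, 0, 0, 0, 0, 40, 0, -41, 0, 0, 0, 0, 40, 0, -20, 0, 0, 0, 0, 40, 0, 0, 0, 0, 0, 0, 40, 0, 0, 0, 0, 0, 0, 40])

```text
clock: 16.73
tcp_pos: [0.46, -0.0476, 0.2838]
tool_rot: [[-0.013, 1.0, 0.002], [1.0, 0.013, -0.002], [-0.002, 0.002, -1.0]]
wrist_force: [1.5, -0.4, 0.7]
grip_width: 0.035
finger_force: 0.0
```

```bash
python3 - <<'E'
from plan import *
from h import *
show()
from plant import eyes
import time
f=lambda n:eyes.capture(n)["pixels"]
a=f("scene"); t=f("top")
for _ in range(12): b=f("scene")
print("motion",np.abs(a[150:250,250:350].astype(int)-b[150:250,250:350]).max())
q=lambda im:cv2.resize(im,(400,400),interpolation=cv2.INTER_CUBIC)
cv2.imwrite("pics/c7.png",np.hstack([q(b[150:250,250:350]),q(t[130:280,240-90:300])]))
for n,r,ref in(("gear",(155,178,210,240),0),("carton",(170,205,150,180),0),("bottle",(160,190,332,360),0)):
    o=cv2.imread("pics/top0.png").astype(int); y0,y1,x0,x1=r; print(n,np.abs(o[y0:y1,x0:x1]-t[y0:y1,x0:x1]).mean().round(1))
E
```

```text
16.73 q [-2.730e-01 -2.160e-01  1.850e+00 -1.000e-03  1.506e+00 -2.860e-01] p [ 0.46   -0.0476  0.2838] F [ 1.5 -0.4  0.7] w 0.035 ff 0.0
[[-0.013, 1.0, 0.002], [1.0, 0.013, -0.002], [-0.002, 0.002, -1.0]]
motion 80
gear 2.3
carton 2.4
bottle 47.9
```

View pics/c7.png

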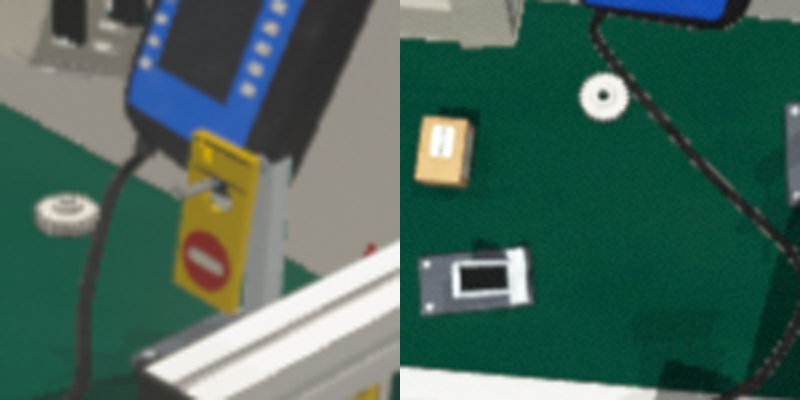

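The plate hangs on the hook, marked face outward, with gear and carton unchanged. The bottle area is hidden by the arm. The picture still showed some movement, so I'll let it settle and check again.

>>> apply_moves(plan=[0, -20, -30, 0, 0, 0, 40, 20, 0, -30, 0, 0, 0, 40, 40, 0, 0, 0, 0, 0, 40, 40, 0, 0, 0, 0, 0, 40, 40, 0, 0, 0, 0, 0, 40])

```text
clock: 17.85
tcp_pos: [0.4385, 0.0934, 0.3436]
tool_rot: [[-0.011, 1.0, 0.002], [1.0, 0.011, -0.001], [-0.001, 0.002, -1.0]]
wrist_force: [1.2, 0.4, 0.1]
grip_width: 0.035
finger_force: 0.0
```

>>> apply_moves(plan=[40, 0, 0, 0, 0, 0, 40, 40, 0, 0, 0, 0, 0, 40, 0, 0, 0, 0, 0, 0, 40, 0, 0, 0, 0, 0, 0, 40, 0, 0, 0, 0, 0, 0, 40])

```text
clock: 18.27
tcp_pos: [0.4372, 0.1721, 0.3423]
tool_rot: [[-0.014, 1.0, -0.001], [1.0, 0.014, -0.002], [-0.002, -0.001, -1.0]]
wrist_force: [0.4, -0.5, -0.4]
grip_width: 0.0349
finger_force: 0.0
```

```bash
python3 - <<'E'
from plan import *
from h import *
from plant import eyes
cap=lambda n:eyes.capture(n)["pixels"]
o=cv2.imread("pics/top0.png").astype(int)
prev=None
for k in range(5):
    for _ in range(10): b=cap("scene").astype(int)
    if prev is not None: print("plate",np.abs(b-prev)[182:230,290:318].mean().round(2),"still ref",np.abs(b-prev)[205:225,205:235].mean().round(2))
    prev=b
t=cap("top"); print("bottle",np.abs(o-t)[160:190,332:360].mean().round(1),"gear",np.abs(o-t)[155:178,210:240].mean().round(1)); show()
E
```

```text
plate 0.43 still ref 0.52
plate 0.41 still ref 0.5
plate 0.42 still ref 0.5
plate 0.4 still ref 0.52
bottle 4.5 gear 3.1
20.82 q [ 2.080e-01 -2.100e-01  1.737e+00 -1.000e-03  1.615e+00  1.950e-01] p [0.4373 0.1723 0.3425] F [ 0.4 -0.4  0.1] w 0.0345 ff 0.0
[[-0.013, 1.0, -0.001], [1.0, 0.013, -0.001], [-0.001, -0.001, -1.0]]
```

The plate hangs still and the bystanders have not moved. I'll hand the job in.

```bash
python3 -c "
from plant import ctrl
print(ctrl.job_done())"
```

```text
the job is handed in; nothing more can be done
None
```

The yellow plate was stood in the rest, released, retaken by its top edge and hung by its eye on the hook, marked face outward; it hangs still, the bottle, carton and gear are unmoved, and I handed the job in at about 21 s.

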